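# Scoop two dropped sample tubes off the bench into the discard tray

### The job

Two sample tubes have been dropped on the bench and must not be touched by the gripper: take the steel scoop by its blue handle, push its lip under both tubes against the aluminium stop rail until they lie in the pan, and lift them clear of the bench. Carry the loaded scoop to the yellow tray, lower it flat onto the tray floor before letting go, and leave it there with both tubes still in the pan. Leave everything else on the bench where it is.

Things in the scene. Friction and masses are not known exactly. Their poses are not given: they have to be found in the camera images.
- scoop: loose flat steel scoop like a small dust pan, 0.3 kg, 130 mm long, 156 mm wide, standing on the bench. Origin: centre of its underside; x points from the handle to the open lip, z up. Rear wall 40 mm high, inner face at x=-45 mm; side walls 28 mm high, 3 mm thick, outer faces at y=+-78 mm, from x=-45 to +43 mm (not over the lip). At the start the lip points roughly to the rail
- scoop_lip (a point): middle of the scoop's thin front lip edge (1.6 mm thick, down on the bench), 65 mm ahead of the scoop's origin along its x; axes as the scoop's. The lip slopes up from here over 24 mm to a low crest 6 mm high, across the full width. Steel and rail are smooth and slippery (friction 0.2 to 0.3), the handle is not
- scoop_pan (a point): middle of the pan floor, 3 mm above the scoop's underside, at x=-2 mm in its frame. The open pan behind the crest is 86 mm long and 150 mm wide, and takes both tubes side by side (across it); the crest keeps them from rolling out while the scoop is level
- scoop_grip (a point): grasp point inside the blue handle, an upright slab at the scoop's rear: 16 mm thick along x (x=-63 to -47 mm), 60 mm wide along y, top 100 mm above the underside. The point lies 75 mm above the underside at x=-55 mm; squeeze the slab along the scoop's x from above. Axes as the scoop's
- rail: fixed, rigid aluminium stop rail, 260 mm long along its x. Origin: on the bench below the middle of its front face; the face is the plane y=0 and looks to -y, to the tubes. The bar spans 10 to 55 mm above the bench; the gap below is open for 35 mm back, so the scoop's lip passes under the bar until the side walls butt on the face (scoop origin then 43 mm before it)
- tube_red_center (a point): centre of the sample tube with the red cap: amber tube lying on the bench, 90 mm long, 32 mm in diameter over the cap and the white foot (28 mm between), about 60 g, centre 16 mm above the bench. Its own x axis is the tube's axis. It rolls easily; roughly parallel to the rail at the start
- tube_green_center (a point): centre of the sample tube with the green cap, otherwise the same as the red one; the two lie one behind the other in front of the rail, either one nearer, centres 55 to 90 mm apart
- tray: fixed yellow open tray, 240 mm along its x, 195 mm along its y, 22 mm high; walls and floor 5 mm thick (inner floor 230 by 185 mm, 5 mm above the bench). Origin: centre of its underside, z up
- plate_a: bystander: loose yellow-dotted well plate, 127 x 85 x 14 mm, origin at the centre of its underside
- plate_b: bystander: loose white-dotted well plate, 127 x 85 x 14 mm, origin at the centre of its underside
- tips_green: bystander: loose green pipette-tip box, 120 x 85 x 65 mm, origin at the centre of its underside
- tips_blue: bystander: loose blue pipette-tip box, 120 x 85 x 65 mm, origin at the centre of its underside
- reagent: bystander: loose amber bottle, 70 mm in diameter, 150 mm high, origin at the centre of its underside
- jar: bystander: loose white jar, 84 mm in diameter, 85 mm high, origin at the centre of its underside
- marker: bystander: loose black marker pen, 130 x 14 x 14 mm, origin at the centre of its underside

How it is judged (in metres and radians):
On the way, in this order (a step that is already met when the one before it is completed fails the run):
1. both tubes lie in the scoop's pan and the scoop is lifted more than 50 mm above the bench (x of tube_red_center in the frame of scoop between -0.045 and 0.038 m and y of tube_red_center in the frame of scoop between -0.06 and 0.06 m and z of tube_red_center in the frame of scoop between 0.008 and 0.034 m and x of tube_green_center in the frame of scoop between -0.045 and 0.038 m and y of tube_green_center in the frame of scoop between -0.06 and 0.06 m and z of tube_green_center in the frame of scoop between 0.008 and 0.034 m and height (world z) of scoop above 0.05 m), for 0.2 s.
2. the scoop, still held in the gripper, is lowered to within 15 mm of the tray floor, inside the tray, with both tubes in it (x of tube_red_center in the frame of scoop between -0.045 and 0.038 m and y of tube_red_center in the frame of scoop between -0.06 and 0.06 m and z of tube_red_center in the frame of scoop between 0.008 and 0.034 m and x of tube_green_center in the frame of scoop between -0.045 and 0.038 m and y of tube_green_center in the frame of scoop between -0.06 and 0.06 m and z of tube_green_center in the frame of scoop between 0.008 and 0.034 m and x of scoop in the frame of tray between -0.075 and 0.075 m and y of scoop in the frame of tray between -0.06 and 0.06 m and z of scoop in the frame of tray below 0.02 m and contact force between the fingers and scoop above 1 N), for 0.1 s.
At the end, for the whole second after the job is handed in: Scoop released, at rest and flat on the tray floor (within 4 mm, tilt under 0.06 rad), its centre within 75 mm (tray x) and 60 mm (tray y) of the tray's centre; both tubes at rest in its pan (centres x -45 to +38, y within 60, z 8 to 34 mm in the scoop's frame) (x of tube_red_center in the frame of scoop between -0.045 and 0.038 m and y of tube_red_center in the frame of scoop between -0.06 and 0.06 m and z of tube_red_center in the frame of scoop between 0.008 and 0.034 m and x of tube_green_center in the frame of scoop between -0.045 and 0.038 m and y of tube_green_center in the frame of scoop between -0.06 and 0.06 m and z of tube_green_center in the frame of scoop between 0.008 and 0.034 m and x of scoop in the frame of tray between -0.075 and 0.075 m and y of scoop in the frame of tray between -0.06 and 0.06 m and z of scoop in the frame of tray below 0.009 m and angle between scoop's own z axis and vertical below 0.06 rad and linear speed of scoop below 0.02 m/s and linear speed of each of tube_red, tube_green below 0.05 m/s); the robot touches nothing.
It fails at once if the gripper or the arm touches a tube (contact force between any of the fingers, the arm and tube_red above 0.3 N or contact force between any of the fingers, the arm and tube_green above 0.3 N).
It fails at once if a bystander (well plate, tip box, bottle, jar or marker) is moved by more than 20 mm (distance of any of plate_a, plate_b, tips_green, tips_blue, reagent, jar, marker from where it was at the start of the episode above 0.02 m).
It also fails if it takes over 61 s, if anything falls off the work surface, if the arm or the gripper's body presses on something with over 40 N, if the wrist force passes 120 N, or if a joint passes its speed limit or range.

### The arm

A 6-joint arm with a two-finger parallel gripper is mounted at the origin on the work surface. World frame = base frame: x ahead of the robot, y to its left, z up, the work surface at z = 0. Lengths are in m, angles in degrees, forces in N, time in s.
With the tool pointing down it reaches from about 0.275 to 0.75 m from the base axis. Payload 10.2 kg.
Tool frame: the origin (TCP) lies between the finger pads; the fingertips stand 11 mm ahead of it and the grasp point (between the pads) lies 8 mm behind it; x points along the fingers, y is the direction in which the jaws open and shut, and the axes are right-handed (so a half turn about x gives the same grasp; the last joint's range is limited). The gripper opens to 88 mm and grips with 3 to 60 N. Pads are 18 mm wide; open, the fingers measure 123 mm over their backs; the gripper's body (75 mm by 187 mm) begins 45 mm behind the grasp point.
Start: joints at [-80.695, 17.928, 85.812, -0, 76.261, -12.8], TCP at [0.198, -0.486, 0.216] pointing down, gripper open.
Joint ranges: [-168.41, 168.41], [-55.51, 124.54], [10.69, 146.95], [-70.63, 250.63], [1, 178], [-165.06, 165.06]. Speed limits (degrees/s): [136.94, 136.94, 172.46, 180, 180, 180].

### API

Orientations are given as [roll, pitch, yaw] about the fixed x, y, z axes, in that order (R = Rz(yaw) Ry(pitch) Rx(roll)).
In Python, from workcell import observe, capture, camera_model, workorder gives the robot as it stands.
- The arm moves only by the shell command python3 -m creep 'ROWS' [FORCE]. ROWS is JSON, a list of rows, each a list of 3 entries, a list of its own where there are three numbers: the shift along the tool's x, y, z in mm, then the turn, a rotation vector about the tool's x, y, z in degrees, then the closure in counts, from 0 (fully open) to 255 (shut). A call has 1 to 20 rows; each row is the pose to reach, as a shift and turn from the pose commanded when the call began, along the tool's axes at that moment; what a row does not reach only later rows make up. A row lasts 1/10 s, in which the tool goes at most 50 mm and 8.59 degrees, less where a joint would pass 70% of its speed; a pose out of reach is approached as far as the arm can. A call with a gripper value outside its range is refused whole. The fingers move at their own pace and stop on an object; FORCE is the grip in N (left out, the last holds). Time passes only in rows, so rows that repeat a pose let the fingers close. It gives the time, the measured TCP pose, the force and the opening at its end, in the units of the state.
- observe(): the state, without advancing time (a new reading comes with each control period).
- capture(name): name is "side" or "top" or "wrist"; returns the picture (400x640x3 uint8, blue, green, red); there is no depth.
- camera_model(name): a dict with "fx", "fy", "cx", "cy" (pixels), "distortion" ([k1, k2, p1, p2, k3] as OpenCV has them; the pictures are not rectified), "position" and "orientation" of the camera in the world. Camera axes: x right, y down, z forward; pixel columns grow to the right and rows downward; lengths in m; the calibration is good to about 2 mm. A picture is of the moment at which its call begins: read the wrist's pose just before it. camera_model takes no time and is no camera call; for the wrist camera it gives the pose at the moment of the call.
- workorder.job_done(): hands the job in, once; it reports no verdict.
The state is a dict: "t": time; "joint_positions": joint angles; "joint_velocities": joint speeds; "joint_torque": joint torques, N m; "ee_pos": TCP position; "eef_rot": TCP orientation; "wrist_force": force on the tool from outside, world axes, zero at the start; "wrist_torque": the same for the moment, N m; "grip_width": finger opening in m.
Only numpy, scipy, OpenCV 4.12 (cv2) and the standard library are available. Lean on these libraries where they do the work, as an engineer would, in place of code of your own. Each camera call takes 0.05 s, during which the arm holds its last target. There are 200 camera calls.

## Working session

There is one attempt and no reset: what is moved stays moved. The work goes in short steps, Python scripts to look and compute and a shell command to move; the robot and the scene stay as the last step left them, time stands still between calls to the robot, and variables do not carry over. Pictures are saved under pics/ and viewed, about 8 in all and at most 12, crops included, and the job is handed in when it is done.

```bash
mkdir -p pics; ls; python3 - <<'E'
from workcell import observe,capture,camera_model
import cv2
o=observe();print({k:o[k] for k in('t','ee_pos','eef_rot','grip_width')})
for n in('top','side'):
    print(n,camera_model(n)); cv2.imwrite(f'pics/{n}0.png',capture(n))
E
```

```text
pics
{'t': 0.0, 'ee_pos': array([ 0.19750377, -0.48612297,  0.21506243]), 'eef_rot': array([-102.14665918,   89.92600315,   99.96023154]), 'grip_width': 0.08802209370514712}
top {'fx': 499.0188213217871, 'fy': 499.0188213217871, 'cx': 322.902833323785, 'cy': 200.078958104218, 'distortion': array([-0.02417721,  0.        ,  0.        ,  0.        ,  0.        ]), 'position': array([0.53531469, 0.09243842, 1.4221123 ]), 'orientation': array([-1.76231557e+02,  1.25797549e-01, -8.98602628e+01])}
side {'fx': 463.1539104278868, 'fy': 463.1539104278868, 'cx': 310.8412628367278, 'cy': 196.45661038140642, 'distortion': array([-0.12765513,  0.        ,  0.        ,  0.        ,  0.        ]), 'position': array([ 0.18327622, -1.09224074,  0.98493751]), 'orientation': array([-125.68537944,    0.80281911,  -19.83224955])}
```

View pics/top0.png

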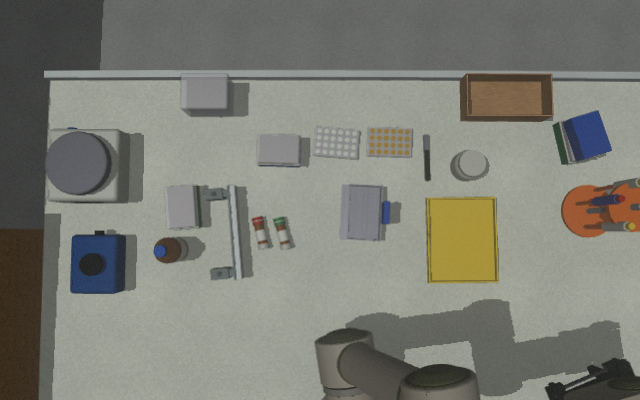

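View pics/side0.png

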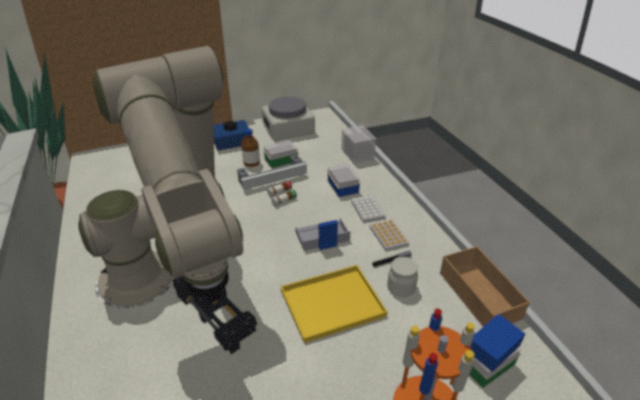

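The top view shows the scoop at about (362,212), its lip pointing left to the rail at (235,232), with the blue handle at (386,212). The tubes are at (260,232) red and (282,233) green, with their caps up in the image. The tray is at (462,240). The side view agrees with this layout.

```bash
cat > h.py <<'E'
import numpy as np,cv2
from scipy.spatial.transform import Rotation as R
def ray(cm,px):
    K=np.array([[cm['fx'],0,cm['cx']],[0,cm['fy'],cm['cy']],[0,0,1.]])
    u=cv2.undistortPoints(np.array(px,float).reshape(-1,1,2),K,np.array(cm['distortion'])).reshape(-1,2)
    d=np.c_[u,np.ones(len(u))]@R.from_euler('xyz',cm['orientation'],degrees=True).as_matrix().T
    return np.array(cm['position']),d
def plane(cm,px,z):
    p,d=ray(cm,px); return p+d*((z-p[2])/d[:,2])[:,None]
def pix(cm,P):
    M=R.from_euler('xyz',cm['orientation'],degrees=True).as_matrix()
    K=np.array([[cm['fx'],0,cm['cx']],[0,cm['fy'],cm['cy']],[0,0,1.]])
    q=(np.atleast_2d(P)-cm['position'])@M
    return cv2.projectPoints(q.reshape(-1,1,3),np.zeros(3),np.zeros(3),K,np.array(cm['distortion']))[0].reshape(-1,2)
def blobs(mask,roi,amin=8):
    x0,y0,x1,y1=roi; m=np.zeros_like(mask); m[y0:y1,x0:x1]=mask[y0:y1,x0:x1]
    cs,_=cv2.findContours(m,cv2.RETR_EXTERNAL,cv2.CHAIN_APPROX_NONE)
    return sorted([c for c in cs if cv2.contourArea(c)>=amin],key=cv2.contourArea,reverse=True)
E
python3 - <<'E'
from h import *
from workcell import camera_model
im=cv2.imread('pics/top0.png');cm=camera_model('top')
hsv=cv2.cvtColor(im,cv2.COLOR_BGR2HSV)
def rng(a,b):return cv2.inRange(hsv,a,b)
M={'tray':(rng((20,150,80),(32,255,255)),(410,180,520,300),.022),
'handle':(rng((105,120,50),(125,255,255)),(370,190,400,240),.1),
'red':(rng((0,120,60),(8,255,255))|rng((172,120,60),(180,255,255)),(245,205,300,260),.016),
'green':(rng((60,80,40),(90,255,255)),(245,205,300,260),.016),
'scoop':(rng((105,25,60),(130,110,190)),(330,170,395,255),.028)}
for n,(m,r,z) in M.items():
    for c in blobs(m,r)[:2]:
        b=cv2.boxPoints(cv2.minAreaRect(c)); mo=cv2.moments(c)
        print(n,cv2.contourArea(c),np.round([mo['m10']/mo['m00'],mo['m01']/mo['m00']],1),np.round(plane(cm,[[mo['m10']/mo['m00'],mo['m01']/mo['m00']]],z)[0],3),'\n',np.round(b,1).tolist(),np.round(plane(cm,b,z)[:,:2],3).tolist())
print(hsv[215,360],hsv[230,235],hsv[300,300],hsv[240,264])
c=cv2.resize(im[160:300,200:400],None,fx=4,fy=4,interpolation=cv2.INTER_CUBIC); cv2.imwrite('pics/crop1.png',c)
E
```

```text
tray 5268.0 [461.7 239.8] [ 0.517 -0.293  0.022] 
 [[426.3999938964844, 198.0], [495.6000061035156, 196.3000030517578], [497.70001220703125, 281.1000061035156], [428.5, 282.79998779296875]] [[0.634, -0.196], [0.639, -0.391], [0.402, -0.392], [0.397, -0.199]]
handle 80.0 [386.1 212.3] [ 0.59  -0.072  0.1  ] 
 [[382.8999938964844, 222.0], [384.0, 201.6999969482422], [389.1000061035156, 202.0], [388.0, 222.3000030517578]] [[0.565, -0.064], [0.618, -0.067], [0.618, -0.08], [0.564, -0.077]]
red 10.5 [257.4 222.7] [0.564 0.28  0.016] 
 [[252.89999389648438, 222.8000030517578], [260.8999938964844, 220.8000030517578], [261.5, 222.89999389648438], [253.5, 224.89999389648438]] [[0.563, 0.293], [0.569, 0.27], [0.563, 0.269], [0.557, 0.291]]
red 8.0 [256.6 218.1] [0.577 0.283 0.016] 
 [[252.5, 218.5], [259.70001220703125, 216.10000610351562], [260.29998779296875, 217.89999389648438], [253.10000610351562, 220.3000030517578]] [[0.575, 0.294], [0.582, 0.274], [0.577, 0.272], [0.57, 0.292]]
scoop 38.5 [381.9 212. ] [ 0.594 -0.069  0.028] 
 [[375.8999938964844, 221.60000610351562], [382.1000061035156, 199.10000610351562], [389.0, 201.0], [382.8999938964844, 223.5]] [[0.567, -0.052], [0.63, -0.07], [0.625, -0.089], [0.562, -0.072]]
[115  12 129] [ 83   6 167] [ 38  18 159] [ 17  67 103]
```

View pics/crop1.png

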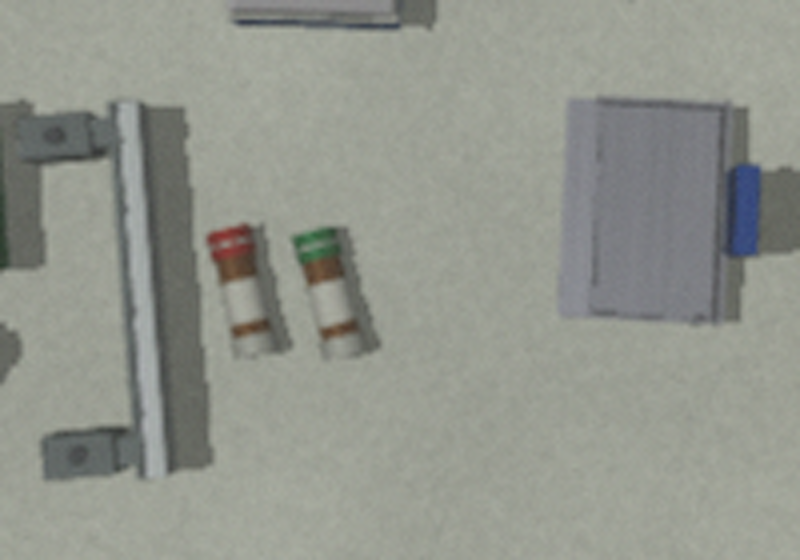

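The crop shows the rail's front top edge running from (143,100) to (168,474), the red tube from (230,227) to (254,355), and the green tube from (315,230) to (342,357). The scoop's lip edge runs from (571,98) to (559,318), and its handle is at (744,210).

```bash
python3 - <<'E'
from h import *
from workcell import camera_model
cm=camera_model('top')
f=lambda a:(np.array(a,float)+.5)/4-.5+[200,160]
for n,pts,z in [('rail face top',[(143,100),(168,474)],.055),('red',[(231,227),(254,355)],.016),('green',[(316,230),(342,357)],.016),('lip',[(571,98),(559,318)],.001),('handle top',[(733,165),(760,167),(757,256),(729,254)],.1),('sidewall tops rear',[(732,104),(721,323)],.028),('crest?',[(598,99),(588,315)],.028)]:
    P=plane(cm,f(pts),z)[:,:2]; d=P[1]-P[0]
    print(n,np.round(P,4).tolist(),'mid',np.round(P.mean(0),4),'len',np.linalg.norm(d).round(4),'dir',np.degrees(np.arctan2(d[1],d[0])).round(1))
E
```

```text
rail face top [[0.6675, 0.3368], [0.412, 0.3164]] mid [0.5397 0.3266] len 0.2563 dir -175.4
red [[0.5814, 0.2804], [0.4916, 0.2633]] mid [0.5365 0.2719] len 0.0915 dir -169.2
green [[0.5795, 0.2204], [0.4904, 0.2015]] mid [0.5349 0.211 ] len 0.0911 dir -168.0
lip [[0.6748, 0.0402], [0.5179, 0.0487]] mid [0.5963 0.0445] len 0.1571 dir 176.9
handle top [[0.6206, -0.0637], [0.6193, -0.0816], [0.5603, -0.0793], [0.5616, -0.0607]] mid [ 0.5905 -0.0713] len 0.018 dir -94.1
sidewall tops rear [[0.6682, -0.0717], [0.515, -0.0633]] mid [ 0.5916 -0.0675] len 0.1534 dir 176.8
crest? [[0.6715, 0.0223], [0.5204, 0.0294]] mid [0.5959 0.0258] len 0.1513 dir 177.3
```

```bash
cat >> h.py <<'E'
def plan(target,yaw,o=None):
    """shift (tool mm) and rotvec (deg) for tool x down, tool y along world yaw"""
    if o is None:
        from workcell import observe; o=observe()
    M=R.from_euler('xyz',o['eef_rot'],degrees=True)
    c,s=np.cos(np.radians(yaw)),np.sin(np.radians(yaw))
    x=np.array([0,0,-1.]);y=np.array([c,s,0]);T=R.from_matrix(np.c_[x,y,np.cross(x,y)])
    print('t',round(o['t'],2),'pos',np.round(o['ee_pos'],4),'tool y yaw',np.round(np.degrees(np.arctan2(*M.as_matrix()[[1,0],1])),2),'tilt',np.round(M.as_matrix()[:,0],3),'w',round(o['grip_width'],4),'F',np.round(o['wrist_force'],1),'q',np.round(o['joint_positions'],1))
    print('shift',np.round(M.inv().apply(np.array(target)-o['ee_pos'])*1e3,1),'rot',np.round((M.inv()*T).as_rotvec(degrees=True),2))
E
python3 - <<'E'
from h import *
for y in(87,-93): plan([.5903,-.073,.20],y)
plan([.5903,-.073,.067],87)
E
```

```text
t 0.1 pos [ 0.1975 -0.4862  0.2151] tool y yaw -67.89 tilt [-0.     0.001 -1.   ] w 0.0882 F [-0.1  0.7  0.2] q [-80.7  18.   85.8  -0.   76.3 -12.8]
shift [  15.5 -235.  -519.4] rot [-1.5489e+02 -9.0000e-02  0.0000e+00]
t 0.1 pos [ 0.1975 -0.4862  0.2151] tool y yaw -67.89 tilt [-0.     0.001 -1.   ] w 0.0882 F [-0.1  0.7  0.2] q [-80.7  18.   85.8  -0.   76.3 -12.8]
shift [  15.5 -235.  -519.4] rot [25.11  0.    0.06]
t 0.1 pos [ 0.1975 -0.4862  0.2151] tool y yaw -67.89 tilt [-0.     0.001 -1.   ] w 0.0882 F [-0.1  0.7  0.2] q [-80.7  18.   85.8  -0.   76.3 -12.8]
shift [ 148.5 -234.9 -519.4] rot [-1.5489e+02 -9.0000e-02  0.0000e+00]
```

```bash
python3 -m creep '[[[2,-24,-52],[2,0,0],0],[[4,-48,-104],[5,0,0],0],[[6,-72,-156],[7,0,0],0],[[8,-96,-208],[10,0,0],0],[[9,-120,-260],[12,0,0],0],[[10,-144,-312],[15,0,0],0],[[12,-166,-364],[17,0,0],0],[[13,-188,-416],[20,0,0],0],[[14,-210,-465],[22,0,0],0],[[15,-225,-500],[24,0,0],0],[[15,-235,-519],[25.1,0,0],0],[[15,-235,-519],[25.1,0,0],0],[[15,-235,-519],[25.1,0,0],0],[[15,-235,-519],[25.1,0,0],0],[[15,-235,-519],[25.1,0,0],0]]'
python3 - <<'E'
from h import *
from workcell import capture,camera_model
plan([.5903,-.073,.067],-93)
cm=camera_model('wrist');im=capture('wrist');cv2.imwrite('pics/w1.png',im)
hsv=cv2.cvtColor(im,cv2.COLOR_BGR2HSV);m=cv2.inRange(hsv,(105,120,40),(128,255,255))
for c in blobs(m,(0,0,640,400),100)[:2]:
    b=cv2.boxPoints(cv2.minAreaRect(c));print(np.round(b),np.round(plane(cm,b,.1),4))
print(cm['position'],cm['orientation'])
E
```

```text
t: 1.6
ee_pos: [0.5893, -0.0744, 0.2006]
eef_rot: [19.8, 90.0, -163.3]
wrist_force: [-0.0, 0.9, 0.4]
grip_width: 0.0882
t 1.6 pos [ 0.5893 -0.0744  0.2006] tool y yaw -93.07 tilt [-0. -0. -1.] w 0.0882 F [-0.   0.9  0.4] q [-18.5  27.3  74.5  -0.   78.2  74.6]
shift [133.6  -1.5  -0.9] rot [-0.07  0.02 -0.01]
[[  3.   5.]
 [107.  -2.]
 [111.  68.]
 [  7.  75.]] [[0.7681 0.1841 0.1   ]
 [0.7635 0.0903 0.1   ]
 [0.71   0.0988 0.1   ]
 [0.7128 0.1978 0.1   ]]
[[310. 156.]
 [325. 156.]
 [325. 216.]
 [310. 216.]] [[ 0.6234 -0.0686  0.1   ]
 [ 0.6226 -0.0824  0.1   ]
 [ 0.5637 -0.0795  0.1   ]
 [ 0.5645 -0.0649  0.1   ]]
[ 0.66606153 -0.07928349  0.36940861] [ 1.62774097e+02  4.53314034e-02 -9.30703011e+01]
```

View pics/w1.png

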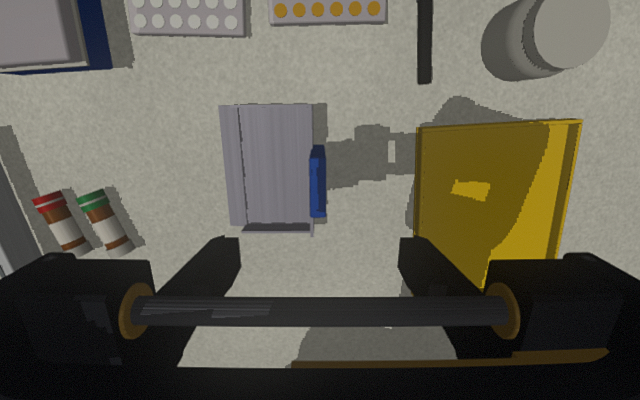

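The wrist view puts the handle at about (318,186), i.e. centre (0.593,-0.074), which agrees with the top view within 3 mm. Next I'll descend and grasp.

```bash
python3 -m creep '[[[20,-1,-2],[0,0,0],0],[[50,-1,-2],[0,0,0],0],[[80,-1,-2],[0,0,0],0],[[105,-1,-2],[0,0,0],0],[[120,-1,-2],[0,0,0],0],[[130,-1,-2],[0,0,0],0],[[133,-1,-2],[0,0,0],0],[[133,-1,-2],[0,0,0],120],[[133,-1,-2],[0,0,0],180],[[133,-1,-2],[0,0,0],255],[[133,-1,-2],[0,0,0],255],[[133,-1,-2],[0,0,0],255],[[133,-1,-2],[0,0,0],255],[[133,-1,-2],[0,0,0],255],[[133,-1,-2],[0,0,0],255]]' 50
python3 - <<'E'
from h import *
plan([.5335,.2278,.067],-85.4)
E
```

```text
t: 3.15
ee_pos: [0.592, -0.0725, 0.0676]
eef_rot: [-1.7, 90.0, 175.3]
wrist_force: [-0.1, -1.0, 0.2]
grip_width: 0.0261
t 3.15 pos [ 0.592  -0.0725  0.0676] tool y yaw -92.99 tilt [-0.  0. -1.] w 0.0261 F [-0.1 -1.   0.2] q [-18.2  35.2  82.9  -0.   61.9  74.8]
shift [   0.6 -296.8   74.1] rot [-7.59  0.    0.  ]
```

```bash
python3 -m creep '[[[0,0,0],[0,0,0],255],[[0,0,0],[0,0,0],255],[[0,0,0],[0,0,0],255],[[-4,0,0],[0,0,0],255],[[-8,0,0],[0,0,0],255]]' 50
python3 - <<'E'
from h import *
plan([.548,.046,.0755],-85.4)
E
```

```text
t: 3.65
ee_pos: [0.5918, -0.0724, 0.0756]
eef_rot: [-13.6, 90.0, 163.4]
wrist_force: [-0.6, 0.4, -3.5]
grip_width: 0.0151
t 3.65 pos [ 0.5918 -0.0724  0.0756] tool y yaw -93.0 tilt [-0.001  0.    -1.   ] w 0.0151 F [-0.6  0.4 -3.5] q [-18.2  34.6  82.6  -0.   62.9  74.8]
shift [   0.2 -116.    49.9] rot [-7.6   0.04  0.01]
```

```bash
python3 -m creep '[[[0,-6,3],[-0.5,0,0],255],[[0,-18,8],[-1.5,0,0],255],[[0,-36,16],[-2.5,0,0],255],[[0,-56,25],[-4,0,0],255],[[0,-76,33],[-5,0,0],255],[[0,-94,41],[-6,0,0],255],[[0,-108,47],[-7,0,0],255],[[0,-116,50],[-7.6,0,0],255],[[0,-116,50],[-7.6,0,0],255],[[0,-116,50],[-7.6,0,0],255]]'
python3 - <<'E'
from h import *
from workcell import capture,camera_model
plan([.5335,.2278,.067],-85.4)
cm=camera_model('wrist');im=capture('wrist');cv2.imwrite('pics/w2.png',im)
cv2.imwrite('pics/s2.png',cv2.resize(capture('side')[130:270,200:400],None,fx=4,fy=4,interpolation=cv2.INTER_CUBIC))
cmt=camera_model('top');t=capture('top');cv2.imwrite('pics/t2.png',cv2.resize(t[160:300,200:400],None,fx=4,fy=4,interpolation=cv2.INTER_CUBIC))
E
```

```text
t: 4.65
ee_pos: [0.5483, 0.0457, 0.0757]
eef_rot: [137.9, 90.0, -37.5]
wrist_force: [0.8, 0.7, -1.8]
grip_width: 0.0153
t 4.65 pos [0.5483 0.0457 0.0757] tool y yaw -85.4 tilt [ 0. -0. -1.] w 0.0153 F [ 0.8  0.7 -1.8] q [-7.4 29.5 91.3 -0.  59.2 78. ]
shift [   8.6 -182.7    0.2] rot [-0.   -0.02 -0.01]
```

View pics/w2.png

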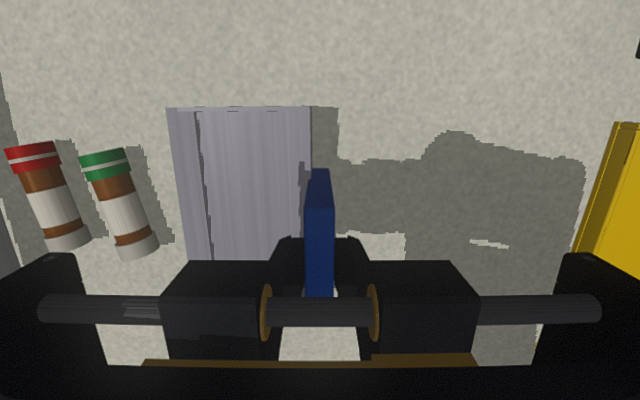

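The wrist view shows the scoop held, with its lip edge running from (166,107) to about (189,258). The green tube is at (80..160,150..262) and the red at (5..92,143..252).

```bash
python3 - <<'E'
from h import *
from workcell import camera_model
cm=camera_model('wrist')
L=plane(cm,[(166,107),(188,255)],.0095);d=L[0]-L[1]
print('lip',np.round(L,4),'dir',np.degrees(np.arctan2(d[1],d[0])))
print('rear corner',np.round(plane(cm,[(311,107)],.037),4))
for n,a in(('green',[(104,151),(142,254)]),('red',[(31,145),(70,245)])):
    P=plane(cm,a,.016);print(n,np.round(P,4),P.mean(0).round(4),np.linalg.norm(P[0]-P[1]))
u=np.array([np.cos(np.radians(94.6)),np.sin(np.radians(94.6)),0]);v=np.array([u[1],-u[0],0])
g=np.array([.5483,.0457,.0087]);print('expected far lip corner',g+.12*u+.078*v)
E
```

```text
lip [[0.6165 0.169  0.0095]
 [0.4894 0.1583 0.0095]] dir 4.8198832298201655
rear corner [[0.6247 0.0562 0.037 ]]
green [[0.5797 0.2183 0.016 ]
 [0.4904 0.1964 0.016 ]] [0.535  0.2074 0.016 ] 0.09185318281691168
red [[0.5803 0.2793 0.016 ]
 [0.4933 0.2615 0.016 ]] [0.5368 0.2704 0.016 ] 0.08880706373022106
expected far lip corner [0.61642488 0.17156898 0.0087    ]
```

The lip corner and scoop yaw match the expected pose within 3 mm. Now I'll lower and start a slow push (tool −y is toward the rail).

```bash
python3 -m creep '[[[3,0,0],[0,0,0],255],[[6,0,0],[0,0,0],255],[[8,0,0],[0,0,0],255],[[8.5,0,0],[0,0,0],255],[[8.5,0,0],[0,0,0],255],[[8.5,-2,0],[0,0,0],255],[[8.5,-5,0],[0,0,0],255],[[8.5,-8,0],[0,0,0],255],[[8.5,-12,0],[0,0,0],255],[[8.5,-16,0],[0,0,0],255],[[8.5,-20,0],[0,0,0],255],[[8.5,-24,0],[0,0,0],255],[[8.5,-28,0],[0,0,0],255],[[8.5,-32,0],[0,0,0],255],[[8.5,-36,0],[0,0,0],255],[[8.5,-40,0],[0,0,0],255],[[8.5,-44,0],[0,0,0],255],[[8.5,-48,0],[0,0,0],255],[[8.5,-52,0],[0,0,0],255],[[8.5,-56,0],[0,0,0],255]]'
python3 - <<'E'
from h import *
from workcell import capture,camera_model
plan([.5335,.2278,.067],-85.4)
cv2.imwrite('pics/t3.png',cv2.resize(capture('top')[160:300,200:400],None,fx=4,fy=4,interpolation=cv2.INTER_CUBIC))
E
```

```text
t: 6.8
ee_pos: [0.5441, 0.1019, 0.0676]
eef_rot: [157.8, 89.9, -17.6]
wrist_force: [0.5, -4.0, 5.9]
grip_width: 0.0154
t 6.8 pos [0.5441 0.1019 0.0676] tool y yaw -85.39 tilt [ 0.001 -0.    -1.   ] w 0.0154 F [ 0.5 -4.   5.9] q [-1.5 30.4 91.1 -0.  58.4 83.9]
shift [   0.5 -126.3    0.4] rot [ 0.01 -0.08 -0.03]
```

View pics/t3.png

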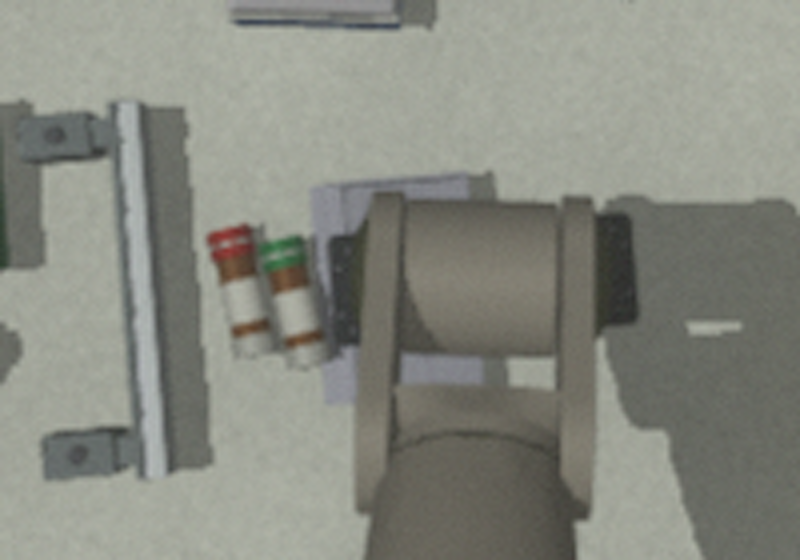

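The top view shows the lip (about (325,290)) in contact with the green tube (295,300), which has rolled close to the red (240,290). I'll keep pushing.

```bash
python3 -m creep '[[[0,-4,0],[0,0,0],255],[[0,-8,0],[0,0,0],255],[[0,-12,0],[0,0,0],255],[[0,-16,0],[0,0,0],255],[[0,-20,0],[0,0,0],255],[[0,-24,0],[0,0,0],255],[[0,-28,0],[0,0,0],255],[[0,-32,0],[0,0,0],255],[[0,-36,0],[0,0,0],255],[[0,-40,0],[0,0,0],255],[[0,-44,0],[0,0,0],255],[[0,-48,0],[0,0,0],255],[[0,-52,0],[0,0,0],255],[[0,-56,0],[0,0,0],255],[[0,-60,0],[0,0,0],255],[[0,-63,0],[0,0,0],255],[[0,-66,0],[0,0,0],255],[[0,-69,0],[0,0,0],255],[[0,-72,0],[0,0,0],255],[[0,-75,0],[0,0,0],255]]'
python3 - <<'E'
from h import *
from workcell import capture
plan([.5335,.2278,.067],-85.4)
a=cv2.resize(capture('top')[190:290,210:310],None,fx=4,fy=4,interpolation=cv2.INTER_CUBIC)
b=cv2.resize(capture('side')[150:250,220:320],None,fx=4,fy=4,interpolation=cv2.INTER_CUBIC)
cv2.imwrite('pics/ts4.png',np.hstack([a,b]))
E
```

```text
t: 8.85
ee_pos: [0.538, 0.1766, 0.0676]
eef_rot: [154.5, 89.9, -20.9]
wrist_force: [0.7, -3.4, 6.2]
grip_width: 0.0155
t 8.85 pos [0.538  0.1766 0.0676] tool y yaw -85.38 tilt [ 0.001 -0.    -1.   ] w 0.0155 F [ 0.7 -3.4  6.2] q [ 6.3 31.8 88.7 -0.  59.4 91.7]
shift [  0.6 -51.4   0.4] rot [ 0.02 -0.07 -0.03]
```

View pics/ts4.png

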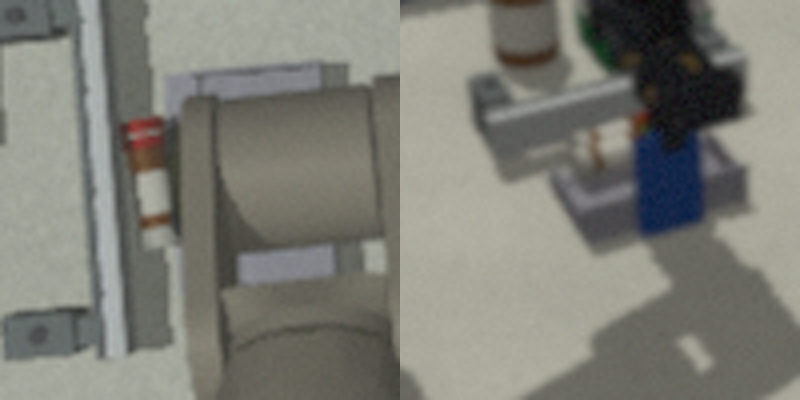

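The top half shows the red tube at (150,180) just ahead of the lip and near the rail. The green tube is no longer visible ahead, so it is on the scoop side. Forces are low, so I'll continue.

```bash
python3 -m creep '[[[0,-3,0],[0,0,0],255],[[0,-6,0],[0,0,0],255],[[0,-9,0],[0,0,0],255],[[0,-12,0],[0,0,0],255],[[0,-15,0],[0,0,0],255],[[0,-18,0],[0,0,0],255],[[0,-21,0],[0,0,0],255],[[0,-24,0],[0,0,0],255],[[0,-27,0],[0,0,0],255],[[0,-30,0],[0,0,0],255],[[0,-33,0],[0,0,0],255],[[0,-36,0],[0,0,0],255],[[0,-39,0],[0,0,0],255],[[0,-42,0],[0,0,0],255],[[0,-44,0],[0,0,0],255],[[0,-45,0],[0,0,0],255]]'
python3 - <<'E'
from h import *
from workcell import capture
plan([.5335,.2278,.067],-85.4)
a=cv2.resize(capture('top')[190:290,210:310],None,fx=4,fy=4,interpolation=cv2.INTER_CUBIC)
b=cv2.resize(capture('side')[130:230,230:330],None,fx=4,fy=4,interpolation=cv2.INTER_CUBIC)
cv2.imwrite('pics/ts5.png',np.hstack([a,b]))
E
```

```text
t: 10.55
ee_pos: [0.5343, 0.2215, 0.0676]
eef_rot: [158.6, 89.9, -16.8]
wrist_force: [0.2, -3.7, 6.0]
grip_width: 0.015
t 10.55 pos [0.5343 0.2215 0.0676] tool y yaw -85.38 tilt [ 0.001 -0.    -1.   ] w 0.015 F [ 0.2 -3.7  6. ] q [10.9 33.1 86.4 -0.  60.4 96.3]
shift [ 0.6 -6.3  0.3] rot [ 0.02 -0.06 -0.02]
```

View pics/ts5.png

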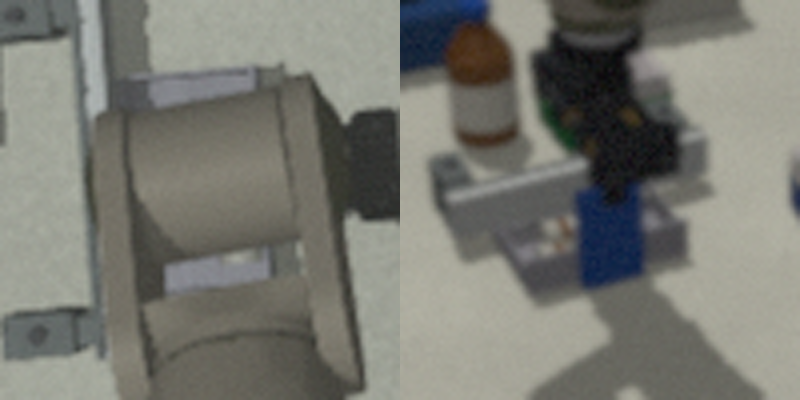

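The side half shows both tube ends inside the pan, at about (550,240). I'll finish the push in small steps to the butt.

```bash
python3 -m creep '[[[0,-1.5,0],[0,0,0],255],[[0,-3,0],[0,0,0],255],[[0,-4.5,0],[0,0,0],255],[[0,-5.5,0],[0,0,0],255],[[0,-6,0],[0,0,0],255]]'
python3 - <<'E'
from h import *
from workcell import capture,camera_model
plan([.5335,.2278,.067],-85.4)
cv2.imwrite('pics/w6.png',capture('wrist'))
E
```

```text
t: 11.15
ee_pos: [0.5339, 0.2274, 0.0676]
eef_rot: [157.4, 89.9, -18.0]
wrist_force: [0.8, -4.1, 6.9]
grip_width: 0.0156
t 11.15 pos [0.5339 0.2274 0.0676] tool y yaw -85.38 tilt [ 0.001 -0.    -1.   ] w 0.0156 F [ 0.8 -4.1  6.9] q [11.5 33.3 86.1 -0.  60.5 96.9]
shift [ 0.6 -0.4  0.3] rot [ 0.02 -0.06 -0.03]
```

View pics/w6.png

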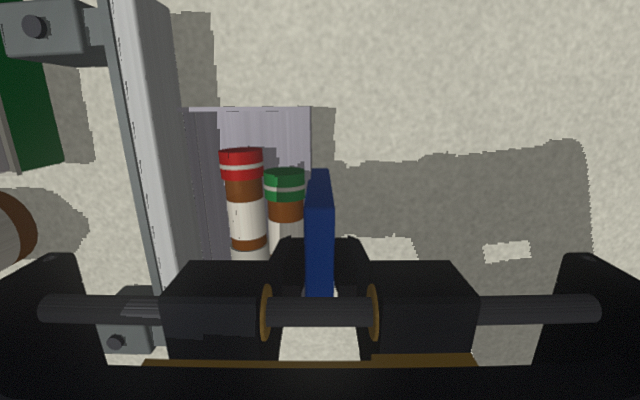

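The wrist view shows both tubes in the pan behind the crest line (about x=205): red cap at (241,165), green cap at (285,185). I'll back out gently from under the rail, then lift.

```bash
python3 -m creep '[[[0,0.5,0],[0,0,0],255],[[0,2,0],[0,0,0],255],[[0,4,0],[0,0,0],255],[[0,7,0],[0,0,0],255],[[0,11,0],[0,0,0],255],[[0,15,0],[0,0,0],255],[[0,20,0],[0,0,0],255],[[0,25,0],[0,0,0],255],[[0,30,0],[0,0,0],255],[[0,35,0],[0,0,0],255],[[0,40,0],[0,0,0],255],[[-1,44,0],[0,0,0],255],[[-3,47,0],[0,0,0],255],[[-7,49,0],[0,0,0],255],[[-12,50,0],[0,0,0],255],[[-18,50,0],[0,0,0],255],[[-25,50,0],[0,0,0],255],[[-32,50,0],[0,0,0],255],[[-38,50,0],[0,0,0],255],[[-42,50,0],[0,0,0],255]]' 60
python3 - <<'E'
from h import *
from workcell import capture
plan([.5335,.2278,.067],-85.4)
cv2.imwrite('pics/w7.png',capture('wrist'))
E
```

```text
t: 13.2
ee_pos: [0.5377, 0.1776, 0.1099]
eef_rot: [-179.0, 90.0, 5.6]
wrist_force: [-0.7, -0.3, -3.8]
grip_width: 0.0152
t 13.2 pos [0.5377 0.1776 0.1099] tool y yaw -85.39 tilt [ 0.001  0.    -1.   ] w 0.0152 F [-0.7 -0.3 -3.8] q [ 6.4 28.8 86.5 -0.  64.7 91.8]
shift [ 42.9 -50.4   0.2] rot [ 0.01 -0.05  0.  ]
```

View pics/w7.png

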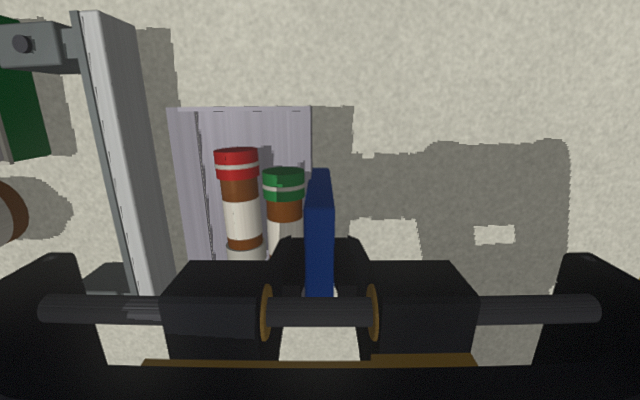

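Everything is unchanged in hand (lip corner still at (167,107)), so the scoop is level with both tubes in it. I'll lift further and start the carry.

```bash
python3 - <<'E'
from h import *
plan([.517,-.348,.15],-90)
E
python3 -m creep '[[[-3,0,0],[0,0,0],255],[[-8,0,0],[0,0,0],255],[[-14,0,0],[0,0,0],255],[[-20,1,0],[0,0,0],255],[[-26,3,0],[0,0,0],255],[[-31,6,0],[0,0,0],255],[[-35,10,0],[0,0,0],255],[[-38,15,0],[0,0,0],255],[[-40,21,0],[0,0,0],255],[[-40,28,0],[0,0,0],255],[[-40,36,0],[0,0,0],255],[[-40,45,0],[0,0,0],255],[[-40,55,0],[0,0,0],255],[[-40,66,-1],[0,0,0],255],[[-40,78,-1],[0.3,0,0],255],[[-40,90,-2],[0.6,0,0],255],[[-40,102,-3],[0.9,0,0],255],[[-40,114,-4],[1.2,0,0],255],[[-40,126,-5],[1.5,0,0],255],[[-40,138,-6],[1.8,0,0],255]]'
python3 - <<'E'
from h import *
plan([.517,-.348,.15],-90)
E
```

```text
t 13.25 pos [0.5379 0.1776 0.1103] tool y yaw -85.39 tilt [ 0.001  0.    -1.   ] w 0.0149 F [-0.6  1.  -3.1] q [ 6.4 28.8 86.5  0.  64.7 91.8]
shift [-39.8 522.2  63. ] rot [ 4.61 -0.08  0.01]
t: 15.25
ee_pos: [0.5548, 0.0394, 0.1491]
eef_rot: [149.4, 90.0, -27.8]
wrist_force: [0.1, -0.8, -3.9]
grip_width: 0.0152
t 15.25 pos [0.5548 0.0394 0.1491] tool y yaw -87.23 tilt [ 0. -0. -1.] w 0.0152 F [ 0.1 -0.8 -3.9] q [-8.  25.2 85.8 -0.  69.1 79.2]
shift [ -0.9 385.1  56.5] rot [ 2.77 -0.   -0.  ]
```

```bash
python3 -m creep '[[[0,12,1],[0,0,0],255],[[0,24,3],[0.1,0,0],255],[[0,36,5],[0.2,0,0],255],[[0,48,7],[0.3,0,0],255],[[0,60,9],[0.4,0,0],255],[[0,72,11],[0.5,0,0],255],[[0,84,13],[0.6,0,0],255],[[0,96,15],[0.7,0,0],255],[[0,108,17],[0.8,0,0],255],[[0,120,19],[0.9,0,0],255],[[0,132,21],[1,0,0],255],[[0,144,23],[1.1,0,0],255],[[0,156,25],[1.2,0,0],255],[[0,168,27],[1.3,0,0],255],[[0,180,29],[1.4,0,0],255],[[0,192,31],[1.5,0,0],255],[[0,204,33],[1.6,0,0],255],[[0,216,35],[1.7,0,0],255],[[0,228,37],[1.8,0,0],255],[[0,240,39],[1.9,0,0],255]]'
python3 - <<'E'
from h import *
plan([.517,-.348,.15],-90)
E
```

```text
t: 17.25
ee_pos: [0.5273, -0.2022, 0.1491]
eef_rot: [177.5, 90.0, -1.6]
wrist_force: [0.1, -0.6, -3.9]
grip_width: 0.0149
t 17.25 pos [ 0.5273 -0.2022  0.1491] tool y yaw -89.11 tilt [ 0. -0. -1.] w 0.0149 F [ 0.1 -0.6 -3.9] q [-32.9  26.2  84.2   0.   69.6  56.2]
shift [ -0.9 145.6  12.6] rot [ 0.89 -0.   -0.  ]
```

```bash
python3 -m creep '[[[0,12,1],[0,0,0],255],[[0,24,3],[0.1,0,0],255],[[0,36,4],[0.2,0,0],255],[[0,48,5],[0.3,0,0],255],[[0,60,6],[0.4,0,0],255],[[0,72,7],[0.5,0,0],255],[[0,84,8],[0.6,0,0],255],[[0,95,9],[0.7,0,0],255],[[0,105,10],[0.8,0,0],255],[[0,114,11],[0.9,0,0],255],[[0,122,12],[0.9,0,0],255],[[0,129,12.5],[0.9,0,0],255],[[0,135,12.5],[0.9,0,0],255],[[0,140,12.5],[0.9,0,0],255],[[0,143,12.5],[0.9,0,0],255],[[0,145,12.5],[0.9,0,0],255],[[0,145.5,12.5],[0.9,0,0],255],[[0,145.5,12.5],[0.9,0,0],255],[[0,145.5,12.5],[0.9,0,0],255]]'
python3 - <<'E'
from h import *
from workcell import capture
plan([.517,-.348,.0725],-90)
cv2.imwrite('pics/s8.png',cv2.resize(capture('side')[200:380,220:440],None,fx=3.5,fy=3.5,interpolation=cv2.INTER_CUBIC)[:600])
w=capture('wrist');cv2.imwrite('pics/w8.png',w)
E
```

```text
t: 19.15
ee_pos: [0.5172, -0.3467, 0.1492]
eef_rot: [-70.5, 90.0, 109.5]
wrist_force: [-1.3, -0.6, -3.3]
grip_width: 0.0155
t 19.15 pos [ 0.5172 -0.3467  0.1492] tool y yaw -89.98 tilt [-0.  0. -1.] w 0.0155 F [-1.3 -0.6 -3.3] q [-44.6  33.3  72.9   0.   73.8  45.4]
shift [76.7  1.3  0.2] rot [0.02 0.   0.  ]
```

View pics/w8.png

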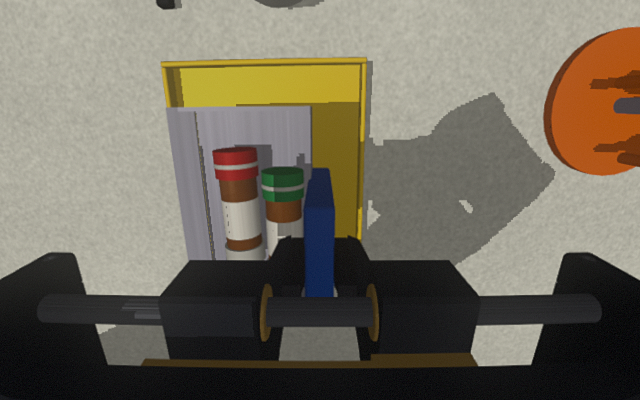

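The wrist view shows both tubes still in the pan, and the tray rim corners at (163,63) and (366,60). I'll check the tray position with this view.

```bash
python3 - <<'E'
from h import *
from workcell import camera_model
cm=camera_model('wrist')
print(np.round(plane(cm,[(163,63),(366,60),(361,200)],.022),4)); print('lip corner',np.round(plane(cm,[(167,107)],.083),4))
plan([.517,-.348,.0725],-90)
E
```

```text
[[ 0.6351 -0.2005  0.022 ]
 [ 0.6365 -0.3909  0.022 ]
 [ 0.5    -0.3917  0.022 ]]
lip corner [[ 0.5949 -0.2295  0.083 ]]
t 19.25 pos [ 0.5172 -0.3467  0.1492] tool y yaw -89.98 tilt [-0.  0. -1.] w 0.0151 F [ 0.8 -0.1 -3.6] q [-44.6  33.3  72.9   0.   73.8  45.4]
shift [76.7  1.3  0.2] rot [0.02 0.   0.  ]
```

```bash
python3 -m creep '[[[2,0,0],[0,0,0],255],[[6,1,0],[0,0,0],255],[[12,2,0],[0,0,0],255],[[18,3,0],[0,0,0],255],[[24,3,0],[0,0,0],255],[[30,3,0],[0,0,0],255],[[36,3,0],[0,0,0],255],[[42,3,0],[0,0,0],255],[[48,3,0],[0,0,0],255],[[54,3,0],[0,0,0],255],[[59,3,0],[0,0,0],255],[[63,3,0],[0,0,0],255],[[66,3,0],[0,0,0],255],[[69,3,0],[0,0,0],255],[[71,3,0],[0,0,0],255],[[73,3,0],[0,0,0],255],[[74.5,3,0],[0,0,0],255],[[75.5,3,0],[0,0,0],255],[[76.5,3,0],[0,0,0],255],[[76.5,3,0],[0,0,0],255]]'
python3 - <<'E'
from h import *
plan([.517,-.348,.0725],-90)
E
```

```text
t: 21.25
ee_pos: [0.5173, -0.3499, 0.0727]
eef_rot: [161.0, 90.0, -19.0]
wrist_force: [0.3, -0.4, -2.0]
grip_width: 0.015
t 21.25 pos [ 0.5173 -0.3499  0.0727] tool y yaw -90.0 tilt [ 0. -0. -1.] w 0.015 F [ 0.3 -0.4 -2. ] q [-44.8  38.   77.1   0.   64.9  45.2]
shift [ 0.2 -1.9  0.3] rot [ 0.   -0.01 -0.  ]
```

```bash
python3 -m creep '[[[0.5,0,0],[0,0,0],255],[[0.8,0,0],[0,0,0],255],[[0.8,0,0],[0,0,0],255],[[0.8,0,0],[0,0,0],255],[[0.8,0,0],[0,0,0],200],[[0.8,0,0],[0,0,0],170],[[0.8,0,0],[0,0,0],130],[[0.8,0,0],[0,0,0],100],[[0.8,0,0],[0,0,0],80],[[0.8,0,0],[0,0,0],80],[[0.8,0,0],[0,0,0],80],[[0.8,0,0],[0,0,0],80]]'
python3 - <<'E'
from h import *
plan([.517,-.348,.20],-90)
E
```

```text
t: 22.45
ee_pos: [0.5172, -0.3498, 0.0718]
eef_rot: [-37.8, 90.0, 142.2]
wrist_force: [0.1, -0.0, 0.7]
grip_width: 0.0603
t 22.45 pos [ 0.5172 -0.3498  0.0718] tool y yaw -90.0 tilt [-0.  0. -1.] w 0.0603 F [ 0.1 -0.   0.7] q [-44.8  38.   77.2  -0.   64.8  45.2]
shift [-128.2   -1.8    0.2] rot [0. 0. 0.]
```

Released. I'll retract straight up, move back out of the cameras' way, and look.

```bash
python3 -m creep '[[[-5,0,0],[0,0,0],80],[[-15,0,0],[0,0,0],80],[[-30,0,0],[0,0,0],80],[[-50,0,0],[0,0,0],80],[[-75,0,0],[0,0,0],80],[[-105,0,0],[0,0,0],80],[[-135,0,0],[0,0,0],80],[[-155,0,0],[0,0,0],80],[[-160,20,30],[0,0,0],80],[[-160,45,70],[0,0,0],80],[[-160,70,115],[0,0,0],80],[[-160,95,160],[0,0,0],80],[[-160,110,190],[0,0,0],80],[[-160,115,200],[0,0,0],80],[[-160,115,200],[0,0,0],80],[[-160,115,200],[0,0,0],80]]'
python3 - <<'E'
from h import *
from workcell import capture
plan([.3,-.45,.20],-90)
a=cv2.resize(capture('top')[180:310,390:520],None,fx=3,fy=3,interpolation=cv2.INTER_CUBIC)
b=cv2.resize(capture('side')[230:360,270:400],None,fx=3,fy=3,interpolation=cv2.INTER_CUBIC)
cv2.imwrite('pics/end.png',np.hstack([a,b]))
E
```

```text
t: 24.05
ee_pos: [0.3182, -0.4643, 0.2322]
eef_rot: [155.5, 90.0, -24.5]
wrist_force: [-0.5, -0.5, 0.3]
grip_width: 0.0607
t 24.05 pos [ 0.3182 -0.4643  0.2322] tool y yaw -89.95 tilt [ 0.001 -0.    -1.   ] w 0.0607 F [-0.5 -0.5  0.3] q [-67.5  22.1  77.5   0.   80.4  22.4]
shift [ 32.2 -14.4  18.2] rot [ 0.05 -0.03 -0.01]
```

View pics/end.png

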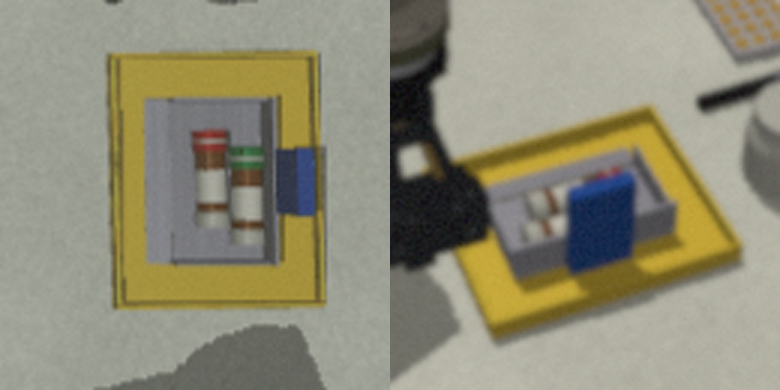

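The final views show the scoop flat inside the tray (left half: scoop (145–320, 97–265), tray (108–325, 52–308)). Both tubes lie across the pan, red at (210,178) and green at (246,195), and the robot is clear. I'm handing it in.

```bash
python3 -c "
import workcell
from workcell import workorder
print(workorder.job_done(), workcell.observe()['t'])"
```

```text
the job is handed in; nothing more can be done
the job is handed in; nothing more can be done
```

The scoop is standing flat in the yellow tray with both tubes in its pan, and I handed the job in at about 24 s of the 61 s allowed. I gripped it by its blue handle, pushed the lip under both tubes against the rail, backed out, lifted, carried it to the tray and released it on the tray floor.

**Last checks:** The final top and side pictures show the scoop roughly central and flat in the tray, both tubes lying across the pan, and the gripper clear. The wrist force at the end was under 1 N, and the highest I read at the end of any move was about 8 N.

**Disagreements:** My camera estimates of the scoop, tubes and tray differed by up to about 4 mm between views, well inside the margins. No check failed, but I judged the final pose from the pictures rather than measuring it. I also did not measure the bystanders again at the end; no move came near them.

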